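# Switch the glaze stirrer over to the largest pot

### The job

The three-place glaze stirrer is running the wrong pot. Switch it over to the largest pot: press the key in front of that pot straight down until it latches, so that the key that was down pops up, then let go. Do not press the third key, and leave the pot standing in its seat.

Things in the scene. Friction and masses are not known exactly. Their poses are not given: they have to be found in the camera images.
- stirrer: Grey stirrer box fixed to the table, 200 deep, 290 wide; origin under its centre, x to its back, y left along the row, z up. Its front panel, 55 mm high, carries three equal off-white keys in a row 85 mm apart; behind each, on a deck 30 mm high, a glaze pot stands in a black ring. Which key and pot has which place varies. Turned by up to 15 degrees.
- key_b_top (a point): Centre of the flat 34 x 34 mm top of the key in front of the largest pot, to be pressed; same axes as the stirrer; moves with the key. Up, it is 79 mm above the table; latched, 66 mm. Going straight down against a spring (about 3 N) it frees the latched key, catches when 13 to 14 mm down and meets a hard stop at 17 mm: press to 15 or 16 mm or to the stop. Let go too early, it springs back.
- key_a_top (a point): Centre of the top of the key that is latched down at the start (66 mm above the table), a small pot behind it. Same make as key_b; once freed it springs up by itself to 79 mm, where it must end.
- key_c_top (a point): Centre of the top of the third key, up (79 mm above the table), the other small pot behind it. Same make as key_b; not to be pressed.
- large_pot (a point): Centre, half-way up, of the largest glaze pot: a closed round jar 57 mm across, 63 mm high, with a dark lid (the others: 49 across, 51 high, white lids). Stands loose in a ring 6 mm high, 105 mm behind its key; lid top 93 mm above the table. Not to be moved.
Not all that is in view belongs to the job. What is shaped like the part that bears large_pot but blue or turquoise is not meant.

How it is judged:
By the outcome, as a careful person would: the job done as asked, in the order asked, and still so for the second after the job is handed in, with the robot touching nothing.
It also fails if it takes over 24 s, if anything falls off the work surface, if the arm or the gripper's body presses on something with over 40 N, if the wrist force passes 120 N, or if a joint passes its speed limit or range.

### The arm

A 7-joint arm with a two-finger parallel gripper is mounted at the origin on a cart in front of the work surface, level with it; the furniture and walls round the work are solid. World frame = base frame: x ahead of the robot, y to its left, z up, the work surface at z = 0. Lengths are in m, angles in degrees, forces in N, time in s.
With the tool pointing down it reaches from about 0.4 to 0.85 m from the base axis. Payload 6.9 kg.
Tool frame: the origin (TCP) lies between the finger pads; the fingertips stand env.nose_length ahead of it and the grasp point (between the pads) lies 5 mm behind it (env.nose_length is the distance from the TCP to the fingertips, in m); z points along the fingers, y is the line along which they close (so a half turn about z gives the same grasp; the last joint's range is limited). The gripper opens to 85 mm and grips with 20 to 120 N. Pads are 22 mm wide; open, the fingers measure 114 mm over their backs; the gripper's body (76 mm by 85 mm) begins 54 mm behind the grasp point. The pads swing forward as they close: fully open they stand 13 mm farther back than shut.
Start: joints at [75.315, 29.078, -13.613, 85.955, 7.202, 65.827, -8.869], TCP at [0.221, -0.585, 0.245] pointing down, gripper open.
Joint ranges: [-176.47, 176.47], [-13.61, 117.27], [-81.72, 77.17], [0.22, 143.17], [-87.28, 267.28], [10, 112.55], [-165.47, 165.47]. Speed limits (degrees/s): [136.94, 136.94, 180, 180, 180, 180, 180].

### API

Orientations are given as a 3x3 rotation matrix whose columns are the frame's x, y, z axes.
In Python, from workcell import monitor, cams, ticket, find_in, cut_out, spot_point, env gives the robot as it stands.
- The arm moves only by the tool play_rows, never from a script. Its argument "steps" is a list of rows, each an object with "offset": the shift along the tool's x, y, z in mm, a list of three; "twist": the turn, a rotation vector about the tool's x, y, z in units of 8 degrees (1.0 is 8 degrees), a list of three; "gripper": the opening, from -1 (shut) to 1 (fully open). In form: [{"offset": [dx, dy, dz], "twist": [ax, ay, az], "gripper": gripper}, ...]. A call has exactly 10 rows; each row is the pose to reach, as a shift and turn from the pose commanded when the call began, along the tool's axes at that moment; what a row does not reach only later rows make up. A row lasts 1/8 s, in which the tool goes at most 62.5 mm and 10.7 degrees, less where a joint would pass 70% of its speed; a pose out of reach is approached as far as the arm can. A call with a gripper value outside its range is refused whole. The fingers move at their own pace and stop on an object; "force" is the grip in N (left out, the last holds). Time passes only in rows, so rows that repeat a pose let the fingers close, or fill a call up. It gives the time, the measured TCP pose, the force, the opening and the grip force at its end, in the units of the state.
- monitor.state(): the state, without advancing time (a new reading comes with each control period).
- cams.get_image(name): name is "scene" or "side" or "wrist"; returns a dict with "color" (384x512x3 uint8, red, green, blue), "vfov" (degrees; the focal length in pixels is half the picture's height over the tangent of half this angle, whatever the lens; pixels are square), "cx", "cy" (the principal point, pixels), "xyz" and "orientation" of the camera in the world. Camera axes: x right, y up, looking along -z (the intrinsics and any distortion apply to the point x, -y, -z); pixel columns grow to the right and rows downward; lengths in m; the calibration is good to about 2 mm. A picture is of the moment at which its call begins. There is no depth.
- ticket.job_done(): hands the job in; it is judged then, once.
Trained networks look in the newest picture that a camera, given by its name, has taken for a name from the list of things; names that differ only in an ending like _2 or _b are one class to them, and where a whole thing is asked for, a point or a joint stands for the part that bears it (a point fixed in the world has none). Each returns a list of dicts, best first, with "conf" (0 to 1); they miss things now and then, are a little off and sometimes report something else, mostly with a low value. They report only what shows in the picture. A call takes as long as a camera call. They do not tell look-alikes from the thing itself.
- find_in(camera, target): "centre" ([column, row] in pixels, amid what is visible of it).
- cut_out(camera, target): "mask" (384x512 bool, what is visible of it) and "centre" ([column, row] in pixels, amid what is visible of it).
- spot_point(camera, target): "centre" ([column, row] in pixels: a listed point, or the origin of a listed thing).
The state is a dict: "t": time; "joint_positions": joint angles; "qvel": joint speeds; "effort": joint torques, N m; "position": TCP position; "tcp_rot": TCP orientation; "force": force on the tool from outside, world axes, zero at the start; "wrist_torque": the same for the moment, N m; "gripper_width": finger opening in m; "gripper_force": force on a finger pad.
Only numpy, scipy, OpenCV 4.12 (cv2) and the standard library are available. Lean on these libraries where they do the work, as an engineer would, in place of code of your own. Each camera call takes 0.05 s, during which the arm holds its last target. There are 200 camera calls.

## Working session

There is one attempt and no reset: what is moved stays moved. The work goes in short steps, Python scripts to look and compute and a tool call to move; the robot and the scene stay as the last step left them, time stands still between calls to the robot, and variables do not carry over. Pictures are saved under pics/ and viewed, at most 10 in all, crops included, and the job is handed in when it is done.

Besides the shell and the picture viewer there is one more tool, called after "Request:" in YAML: its name, and indented under it one key for each argument. play_rows: Moves the arm, as the interface text tells. Its arguments: {"type":"object","properties":{"steps":{"type":"array"},"force":{"type":"number"}},"required":["steps"]}

```bash
mkdir -p pics; cat > h.py <<'E'
import numpy as np, cv2
from workcell import monitor, cams, ticket, find_in, cut_out, spot_point, env
def ray(im,px):
    f=192/np.tan(np.radians(im["vfov"])/2)
    d=np.array([(px[0]-im["cx"])/f,-(px[1]-im["cy"])/f,-1.])
    return np.array(im["xyz"]),np.array(im["orientation"])@d
def at_z(im,px,z):
    o,d=ray(im,px); return o+d*(z-o[2])/d[2]
def proj(im,p):
    f=192/np.tan(np.radians(im["vfov"])/2)
    c=np.array(im["orientation"]).T@(np.array(p)-np.array(im["xyz"]))
    return [im["cx"]+f*c[0]/-c[2], im["cy"]-f*c[1]/-c[2]]
E
python3 - <<'E'
from h import *
s=monitor.state(); print({k:np.round(v,3).tolist() for k,v in s.items()}, env.nose_length)
Z=dict(key_b_top=.079,key_a_top=.066,key_c_top=.079,large_pot=.0615,stirrer=0)
ims={}
for n in ["scene","side"]:
    im=cams.get_image(n); ims[n]=im
    print(n,{k:np.round(v,3).tolist() for k,v in im.items() if k!="color"})
    for t,z in Z.items():
        for r in spot_point(n,t)[:4]: print(t,round(r["conf"],2),np.round(r["centre"],1),at_z(im,r["centre"],z).round(4))
cv2.imwrite("pics/a.png",cv2.cvtColor(ims["scene"]["color"],cv2.COLOR_RGB2BGR))
cv2.imwrite("pics/b.png",cv2.cvtColor(ims["side"]["color"],cv2.COLOR_RGB2BGR))
E
```

```text
{'t': 0.0, 'joint_positions': [75.314, 29.126, -13.608, 86.009, 7.203, 65.828, -8.867], 'qvel': [0.041, 0.042, -0.093, 0.067, 0.002, -0.005, 0.005], 'effort': [0.001, -62.059, -2.186, -24.965, 0.013, 0.012, 0.0], 'position': [0.221, -0.584, 0.244], 'tcp_rot': [[0.935, 0.354, -0.001], [0.354, -0.935, 0.002], [-0.0, -0.002, -1.0]], 'force': [-0.148, 0.19, 0.416], 'wrist_torque': [0.022, -0.039, 0.052], 'gripper_force': 0.0, 'gripper_width': 0.085} 0.014
scene {'vfov': 45.265, 'cx': 258.399, 'cy': 186.263, 'xyz': [0.01, 0.31, 0.722], 'orientation': [[-0.505, 0.634, -0.586], [-0.863, -0.364, 0.35], [0.009, 0.683, 0.731]]}
key_b_top 0.72 [295.5 184.2] [ 0.4949 -0.0626  0.079 ]
key_a_top 0.54 [328.1 174.1] [ 0.4954 -0.1422  0.066 ]
key_c_top 0.57 [254.3 196.4] [0.5071 0.0217 0.079 ]
large_pot 0.91 [345.8 241.5] [ 0.3473 -0.073   0.0615]
large_pot 0.8 [271.7 158.1] [ 0.5952 -0.071   0.0615]
large_pot 0.6 [196. 234.] [0.4945 0.1492 0.0615]
stirrer 0.7 [276.4 189.5] [ 0.5618 -0.0645  0.    ]
side {'vfov': 55.407, 'cx': 256.67, 'cy': 196.748, 'xyz': [0.336, 0.817, 0.382], 'orientation': [[-0.977, 0.069, -0.2], [-0.212, -0.331, 0.92], [-0.003, 0.941, 0.338]]}
key_b_top 0.7 [275.7 183.3] [ 0.488  -0.1242  0.079 ]
key_b_top 0.58 [269.8 187.5] [ 0.4973 -0.0851  0.079 ]
key_a_top 0.44 [278.4 185. ] [ 0.4846 -0.1506  0.066 ]
key_c_top 0.59 [260.3 200.5] [0.5018 0.0165 0.079 ]
large_pot 0.75 [323.5 206.5] [ 0.3538 -0.0199  0.0615]
large_pot 0.73 [235.2 243.5] [0.5105 0.2118 0.0615]
large_pot 0.58 [226.8 197.7] [ 0.6001 -0.0324  0.0615]
stirrer 0.56 [245.4 217. ] [ 0.5583 -0.0594  0.    ]
```

View pics/a.png

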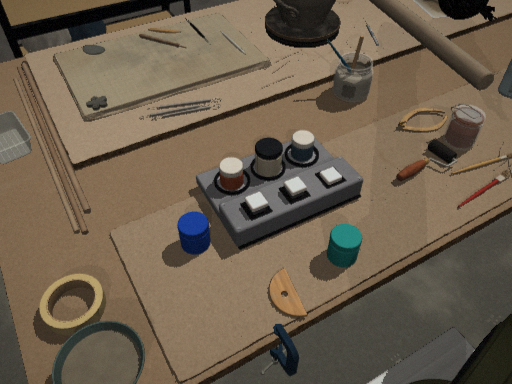

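View pics/b.png

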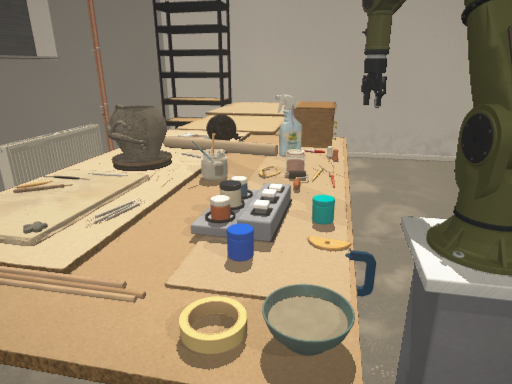

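The dark-lidded middle pot at (268,145) in the scene view stands in the black ring, so the middle key at (295,185) is the candidate for key_b. The right key (330,177) sits lower, and the left key (257,203) is the third one. Two look-alikes stand on the table: blue (195,232) and turquoise (345,245). I'll check with one crop and fit the pose.

```bash
python3 - <<'E'
from h import *
from scipy.optimize import least_squares
ims={n:cams.get_image(n) for n in ["scene","side"]}
c=ims["scene"]["color"][120:245,185:370]
cv2.imwrite("pics/c.png",cv2.cvtColor(cv2.resize(c,None,fx=4,fy=4,interpolation=cv2.INTER_CUBIC),cv2.COLOR_RGB2BGR))
# stirrer frame offset of middle key: k=(kx,0); pot at kx+.105
obs=[("scene","b",(295.5,184.2)),("scene","a",(328.1,174.1)),("scene","c",(254.3,196.4)),("scene","p",(271.7,158.1)),
("side","b",(269.8,187.5)),("side","c",(260.3,200.5)),("side","p",(226.8,197.7))]
L=dict(b=(0,0,.079),a=(0,-.085,.066),c=(0,.085,.079),p=(.105,0,.0615))
def P(q,l):
    x,y,t=q; a,b,z=l; return [x+np.cos(t)*a-np.sin(t)*b,y+np.sin(t)*a+np.cos(t)*b,z]
res=lambda q:np.concatenate([np.array(proj(ims[n],P(q,L[k])))-o for n,k,o in obs])
r=least_squares(res,[.495,-.063,-.1],loss="soft_l1")
print(r.x[:2],np.degrees(r.x[2]));print(r.fun.reshape(-1,2).round(1))
for n in ims:
  for t in ["key_b_top","key_a_top","key_c_top"]:
    for m in cut_out(n,t)[:3]: print(n,t,round(m["conf"],2),np.round(m["centre"],1),m["mask"].sum())
E
```

```text
[ 0.49660835 -0.06233524] -3.5519578448839138
[[-0.6 -0.5]
 [ 3.2  0.4]
 [ 1.   2. ]
 [-2.4 -1.4]
 [-1.3  2.7]
 [-0.5  0.9]
 [ 3.5 -4.6]]
scene key_b_top 0.55 [295.6 188.2] 331
scene key_a_top 0.69 [278.1 198. ] 6841
scene key_a_top 0.62 [331.3 174.1] 241
side key_b_top 0.67 [269.  193.5] 152
side key_a_top 0.62 [274.5 186.9] 71
side key_c_top 0.74 [260.  202.6] 139
```

View pics/c.png

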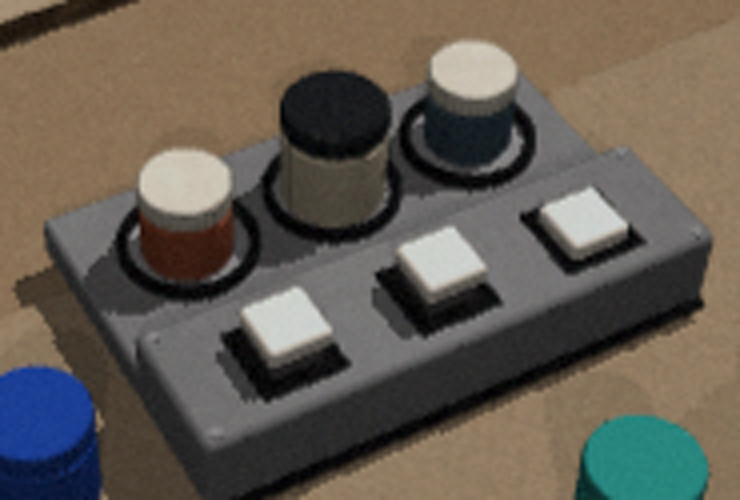

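Crop: the largest pot is the dark-lidded one in the middle. Its key top is at about (295.3,185.0) in full-image pixels and stands up. The right key at (330.8,175.3) is latched, and the left key is at (256.5,201.2).

```bash
python3 - <<'E'
from h import *
from scipy.optimize import least_squares
from scipy.spatial.transform import Rotation as R
ims={n:cams.get_image(n) for n in ["scene","side"]}; im=ims["scene"]
for nm,p,z in [("b",(295.3,185),.079),("a",(330.8,175.3),.066),("c",(256.5,201.2),.079),("lid",(268.8,148.3),.093)]: print(nm,at_z(im,p,z).round(4))
obs=[("b",(295.3,185),.079,0,0),("a",(330.8,175.3),.066,0,-.085),("c",(256.5,201.2),.079,0,.085),("l",(268.8,148.3),.093,.105,0)]
def P(q,a,b,z):
    x,y,t=q; return [x+np.cos(t)*a-np.sin(t)*b,y+np.sin(t)*a+np.cos(t)*b,z]
r=least_squares(lambda q:np.concatenate([np.array(proj(im,P(q,a,b,z)))-o for _,o,z,a,b in obs]),[.495,-.063,-.1])
print(r.x[:2],np.degrees(r.x[2]));print(r.fun.reshape(-1,2).round(1))
s=monitor.state(); T=np.array(s["tcp_rot"])
g=np.array([*r.x[:2],.20]); print("offset mm",(T.T@(g-s["position"])*1000).round(1))
G=R.from_euler("z",r.x[2]).as_matrix()@np.diag([1,-1,-1.]); print("twist",(R.from_matrix(T.T@G).as_rotvec(degrees=True)/8).round(3))
print("bottle",at_z(ims["side"],(290,155),0),"jar",at_z(im,(460,145),0))
E
```

```text
b [ 0.4933 -0.0611  0.079 ]
a [ 0.49   -0.1449  0.066 ]
c [0.4947 0.0241 0.079 ]
lid [ 0.5948 -0.0628  0.093 ]
[ 0.49212153 -0.06055049] -1.5555419535343886
[[ 0.1  0.5]
 [ 0.3 -0.1]
 [-0.1  0.2]
 [-0.3 -0.7]]
offset mm [ 438.9 -394.2   45.3]
twist [-1.000e-03  0.000e+00  2.785e+00]
bottle [ 5.33453193e-01 -7.99040803e-01 -5.55111512e-17] jar [ 0.46743959 -0.51495769  0.        ]
```

Request:
play_rows:
  steps:
    - {"offset":[22,-20,0],"twist":[0,0,0.2],"gripper":-1}
    - {"offset":[55,-50,0],"twist":[0,0,0.4],"gripper":-1}
    - {"offset":[95,-85,0],"twist":[0,0,0.7],"gripper":-1}
    - {"offset":[135,-120,0],"twist":[0,0,1.0],"gripper":-1}
    - {"offset":[175,-156,0],"twist":[0,0,1.3],"gripper":-1}
    - {"offset":[215,-192,5],"twist":[0,0,1.6],"gripper":-1}
    - {"offset":[255,-228,10],"twist":[0,0,1.9],"gripper":-1}
    - {"offset":[295,-264,15],"twist":[0,0,2.2],"gripper":-1}
    - {"offset":[325,-291,20],"twist":[0,0,2.5],"gripper":-1}
    - {"offset":[345,-310,25],"twist":[0,0,2.785],"gripper":-1}

```text
t: 2.35
position: [0.4351, -0.1704, 0.2204]
tcp_rot: [[1.0, -0.026, 0.001], [-0.026, -1.0, 0.0], [0.001, -0.0, -1.0]]
force: [-0.6, 0.5, 0.5]
gripper_width: -0.0002
gripper_force: 0.0
```

```bash
cat > go.py <<'E'
from h import *; import sys
s=monitor.state(); T=np.array(s["tcp_rot"])
g=np.array([float(v) for v in sys.argv[1:4]])
print("t",s["t"],"pos",np.round(s["position"],4),"w",s["gripper_width"],"f",np.round(s["force"],2));print(T.round(3))
print("offset mm",(T.T@(g-s["position"])*1000).round(1))
E
python3 go.py .4921 -.0606 .18
```

```text
t 2.35 pos [ 0.4351 -0.1704  0.2204] w -0.0001924099793696055 f [-0.62  0.48  0.54]
[[ 1.    -0.026  0.001]
 [-0.026 -1.     0.   ]
 [ 0.001 -0.    -1.   ]]
offset mm [  54.1 -111.3   40.5]
```

Request:
play_rows:
  steps:
    - {"offset":[12,-25,5],"twist":[0,0,0],"gripper":-1}
    - {"offset":[28,-55,15],"twist":[0,0,0],"gripper":-1}
    - {"offset":[42,-85,25],"twist":[0,0,0],"gripper":-1}
    - {"offset":[50,-103,35],"twist":[0,0,0],"gripper":-1}
    - {"offset":[54,-111,40],"twist":[0,0,0],"gripper":-1}
    - {"offset":[54,-111,40],"twist":[0,0,0],"gripper":-1}
    - {"offset":[54,-111,40],"twist":[0,0,0],"gripper":-1}
    - {"offset":[54,-111,40],"twist":[0,0,0],"gripper":-1}
    - {"offset":[54,-111,40],"twist":[0,0,0],"gripper":-1}
    - {"offset":[54,-111,40],"twist":[0,0,0],"gripper":-1}

```text
t: 3.6
position: [0.4911, -0.0633, 0.1804]
tcp_rot: [[1.0, -0.028, 0.0], [-0.028, -1.0, -0.0], [0.0, 0.0, -1.0]]
force: [-0.2, 0.3, -0.4]
gripper_width: -0.0002
gripper_force: 0.0
```

```bash
python3 go.py .4921 -.0606 .12; python3 - <<'E'
from h import *
ims={n:cams.get_image(n) for n in ["wrist","side","scene"]}
w=ims["wrist"]; print(np.round(w["xyz"],3),w["vfov"])
for t,z in [("key_b_top",.079),("key_a_top",.066),("key_c_top",.079),("large_pot",.0615)]:
    for r in spot_point("wrist",t)[:3]: print(t,round(r["conf"],2),np.round(r["centre"],1),at_z(w,r["centre"],z).round(4))
print("expected px b",np.round(proj(w,[.4921,-.0606,.079]),1), "tip scene",np.round(proj(ims["scene"],monitor.state()["position"]+np.array([0,0,-env.nose_length])),1),"tip side",np.round(proj(ims["side"],monitor.state()["position"]+np.array([0,0,-env.nose_length])),1))
crop=lambda n,a,b,c,d:cv2.resize(ims[n]["color"][a:b,c:d],(400,400))
v=np.hstack([cv2.resize(w["color"],(533,400)),cv2.resize(ims["side"]["color"][110:260,180:280],(266,400))])
cv2.imwrite("pics/d.png",cv2.cvtColor(v,cv2.COLOR_RGB2BGR))
E
```

```text
t 3.6 pos [ 0.4911 -0.0633  0.1804] w -0.00017695278274566613 f [-0.2   0.29 -0.39]
[[ 1.    -0.028  0.   ]
 [-0.028 -1.    -0.   ]
 [ 0.     0.    -1.   ]]
offset mm [ 0.9 -2.7 60.4]
[ 0.564 -0.065  0.308] 58.83640439616139
key_b_top 0.59 [247.5 191.6] [ 0.4966 -0.0597  0.079 ]
key_a_top 0.8 [367.1 189.5] [ 0.4919 -0.1481  0.066 ]
key_c_top 0.88 [127.3 193.2] [0.4977 0.0248 0.079 ]
large_pot 0.93 [252.2  35.7] [ 0.5992 -0.0659  0.0615]
expected px b [248.9 197.6] tip scene [300.1 151.8] tip side [271.  157.2]
```

View pics/d.png

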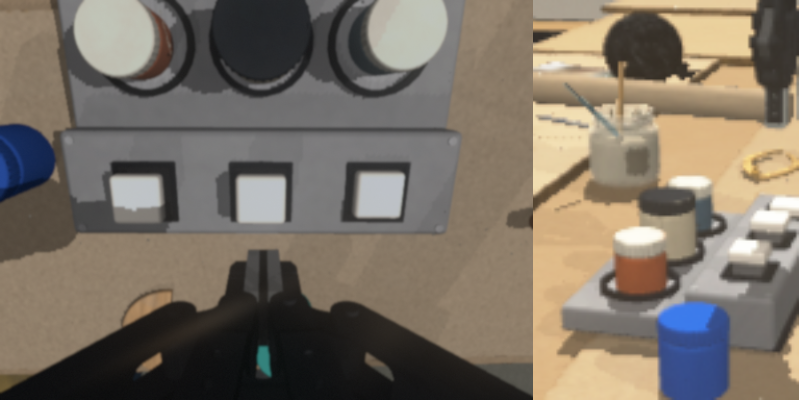

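Wrist view (left, scaled 1.04): middle key top at about (261,197), neighbours at (137,197) and (379,196), dark lid right behind the middle key. The wrist puts the key about 5 mm further in x than the scene camera did, so I'll take x≈0.496, y≈-0.061, descend and check from near.

Request:
play_rows:
  steps:
    - {"offset":[2,-1,5],"twist":[0,0,0],"gripper":-1}
    - {"offset":[3,-2,15],"twist":[0,0,0],"gripper":-1}
    - {"offset":[5,-2,28],"twist":[0,0,0],"gripper":-1}
    - {"offset":[5,-2,42],"twist":[0,0,0],"gripper":-1}
    - {"offset":[5,-2,52],"twist":[0,0,0],"gripper":-1}
    - {"offset":[5,-2,60],"twist":[0,0,0],"gripper":-1}
    - {"offset":[5,-2,64],"twist":[0,0,0],"gripper":-1}
    - {"offset":[5,-2,64],"twist":[0,0,0],"gripper":-1}
    - {"offset":[5,-2,64],"twist":[0,0,0],"gripper":-1}
    - {"offset":[5,-2,64],"twist":[0,0,0],"gripper":-1}

```text
t: 5.2
position: [0.4964, -0.0612, 0.1166]
tcp_rot: [[1.0, -0.027, 0.001], [-0.027, -1.0, -0.0], [0.001, 0.0, -1.0]]
force: [-0.1, 0.4, 0.1]
gripper_width: 0.0001
gripper_force: 0.0
```

```bash
python3 go.py .496 -.061 .093; python3 - <<'E'
from h import *
ims={n:cams.get_image(n) for n in ["wrist","side","scene"]}
w=ims["wrist"]
for t,z in [("key_b_top",.079),("key_a_top",.066),("key_c_top",.079)]:
    for r in spot_point("wrist",t)[:2]: print(t,round(r["conf"],2),np.round(r["centre"],1),at_z(w,r["centre"],z).round(4))
s=monitor.state(); tip=s["position"]+np.array([0,0,-env.nose_length])
for n in ims: print(n,"tip",np.round(proj(ims[n],tip),1),"key",np.round(proj(ims[n],[.496,-.061,.079]),1))
r=cv2.resize
v=np.hstack([r(w["color"][150:350,150:350],(400,400)),r(ims["scene"]["color"][120:220,245:345],(400,400))])
v2=r(ims["side"]["color"][130:230,220:320],(800,800))[0:600]
cv2.imwrite("pics/e.png",cv2.cvtColor(v,cv2.COLOR_RGB2BGR))
E
```

```text
t 5.2 pos [ 0.4964 -0.0612  0.1166] w 0.00012743799629070946 f [-0.1   0.37  0.13]
[[ 1.    -0.027  0.001]
 [-0.027 -1.    -0.   ]
 [ 0.001  0.    -1.   ]]
offset mm [-0.4 -0.2 23.6]
key_b_top 0.98 [252.2 238.7] [ 0.4947 -0.0608  0.079 ]
key_a_top 0.74 [404.6 227.4] [ 0.4935 -0.1469  0.066 ]
key_c_top 0.81 [ 93.5 237.3] [0.4978 0.023  0.079 ]
wrist tip [252.9 256.7] key [252.6 236.5]
side tip [268.6 181.7] key [268.6 190.4]
scene tip [295.3 175.5] key [294.5 184.1]
```

View pics/e.png

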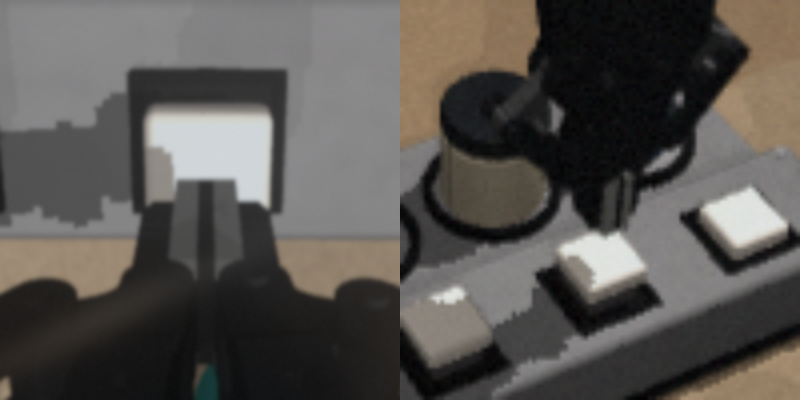

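The tool is centred over the middle key, with the tip about 24 mm above it. Pressing.

Request:
play_rows:
  steps:
    - {"offset":[-1,0,7],"twist":[0,0,0],"gripper":-1}
    - {"offset":[-1,0,15],"twist":[0,0,0],"gripper":-1}
    - {"offset":[-1,0,21],"twist":[0,0,0],"gripper":-1}
    - {"offset":[-1,0,26],"twist":[0,0,0],"gripper":-1}
    - {"offset":[-1,0,31],"twist":[0,0,0],"gripper":-1}
    - {"offset":[-1,0,35],"twist":[0,0,0],"gripper":-1}
    - {"offset":[-1,0,38],"twist":[0,0,0],"gripper":-1}
    - {"offset":[-1,0,39.5],"twist":[0,0,0],"gripper":-1}
    - {"offset":[-1,0,39.5],"twist":[0,0,0],"gripper":-1}
    - {"offset":[-1,0,39.5],"twist":[0,0,0],"gripper":-1}

```text
t: 6.75
position: [0.4952, -0.0611, 0.0769]
tcp_rot: [[1.0, -0.027, 0.0], [-0.027, -1.0, 0.0], [0.0, -0.0, -1.0]]
force: [-1.5, 0.2, 0.9]
gripper_width: -0.0001
gripper_force: 0.5
```

```bash
python3 go.py .496 -.061 .076; python3 - <<'E'
from h import *
ims={n:cams.get_image(n) for n in ["wrist","scene"]}
r=cv2.resize
v=np.hstack([r(ims["wrist"]["color"][120:345,70:450],(500,296)),r(ims["scene"]["color"][140:220,235:355],(300,200),interpolation=cv2.INTER_CUBIC)[:200].repeat(1,0) if 0 else cv2.copyMakeBorder(r(ims["scene"]["color"][140:220,235:355],(300,200),interpolation=cv2.INTER_CUBIC),0,96,0,0,0)])
cv2.imwrite("pics/f.png",cv2.cvtColor(v,cv2.COLOR_RGB2BGR))
E
```

```text
t 6.75 pos [ 0.4952 -0.0611  0.0769] w -5.544294553908767e-05 f [-1.52  0.22  0.91]
[[ 1.    -0.027  0.   ]
 [-0.027 -1.     0.   ]
 [ 0.    -0.    -1.   ]]
offset mm [ 0.8 -0.1  0.9]
```

View pics/f.png

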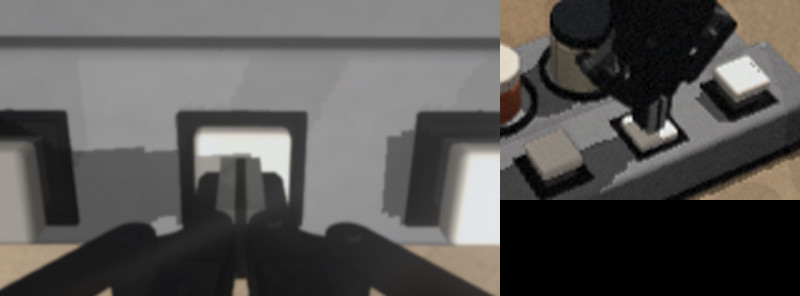

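The middle key is down under the tip, and the right key (around (740,80) in the picture) now stands up with visible sides and a shadow. I'll lift straight up, then move back clear.

Request:
play_rows:
  steps:
    - {"offset":[0,0,-3],"twist":[0,0,0],"gripper":-1}
    - {"offset":[0,0,-10],"twist":[0,0,0],"gripper":-1}
    - {"offset":[0,0,-22],"twist":[0,0,0],"gripper":-1}
    - {"offset":[0,0,-40],"twist":[0,0,0],"gripper":-1}
    - {"offset":[0,0,-62],"twist":[0,0,0],"gripper":-1}
    - {"offset":[0,0,-85],"twist":[0,0,0],"gripper":-1}
    - {"offset":[0,0,-105],"twist":[0,0,0],"gripper":-1}
    - {"offset":[0,0,-115],"twist":[0,0,0],"gripper":-1}
    - {"offset":[0,0,-120],"twist":[0,0,0],"gripper":-1}
    - {"offset":[0,0,-120],"twist":[0,0,0],"gripper":-1}

```text
t: 8.1
position: [0.4951, -0.0611, 0.1968]
tcp_rot: [[1.0, -0.027, -0.0], [-0.027, -1.0, 0.0], [-0.0, -0.0, -1.0]]
force: [0.7, -0.2, -0.5]
gripper_width: -0.0002
gripper_force: 0.0
```

```bash
python3 - <<'E'
from h import *
ims={n:cams.get_image(n) for n in ["scene","wrist"]}
print(monitor.state()["t"],np.round(monitor.state()["force"],2))
v=np.hstack([cv2.resize(ims["scene"]["color"][120:245,185:370],(444,300),interpolation=cv2.INTER_CUBIC),cv2.resize(ims["wrist"]["color"][0:300,50:400],(350,300))])
cv2.imwrite("pics/g.png",cv2.cvtColor(v,cv2.COLOR_RGB2BGR))
E
```

```text
8.2 [ 0.32 -0.61 -0.06]
```

View pics/g.png

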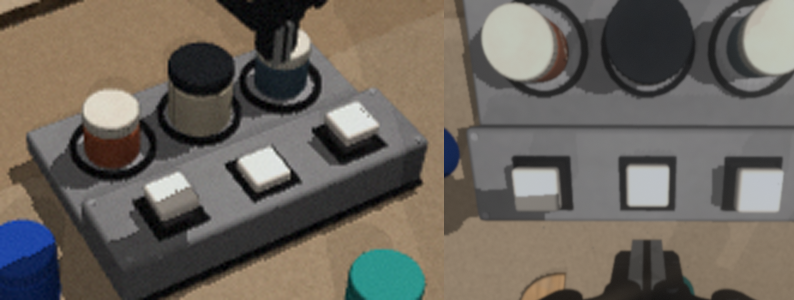

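The middle key (263,170) is latched low. The right key (352,123) and left key (172,195) are both up, the large pot is seated in its ring, and the tool is clear.

```bash
python3 -c "
from h import *
print(ticket.job_done())"
```

```text
the job is handed in; nothing more can be done
None
```

The middle key, in front of the largest (dark-lidded) pot, is latched down; the key that was down popped up, the third key was not pressed, the pot is still in its seat, and the job was handed in at about 8.2 s.

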